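# Hold a cover over its housing on a lifting fork

### The arm

A 6-joint arm with a two-finger parallel gripper is mounted at the origin on a cart in front of the work surface, level with it; the furniture and walls round the work are solid. World frame = base frame: x ahead of the robot, y to its left, z up, the work surface at z = 0. Lengths are in m, angles in rad, forces in N, time in s.
With the tool pointing down it reaches from about 0.375 to 0.925 m from the base axis. Payload 5.7 kg.
Tool frame: the origin (TCP) lies between the finger pads; the fingertips stand 11 mm ahead of it and the grasp point (between the pads) lies 8 mm behind it (bot.tcp_to_tips is the distance from the TCP to the fingertips, in m); z points along the fingers, y is the direction in which the jaws open and shut (so a half turn about z gives the same grasp; the last joint's range is limited). The gripper opens to 85 mm and grips with 20 to 120 N. Pads are 22 mm wide; open, the fingers measure 114 mm over their backs; the gripper's body (76 mm by 85 mm) begins 54 mm behind the grasp point. The pads swing forward as they close: fully open they stand 13 mm farther back than shut.
Start: joints at [-0.115, 0.359, 1.51, -0, 1.272, -0.115], TCP at [0.6, -0, 0.218] pointing down, gripper open.
Joint ranges: [-2.97, 2.97], [-1.01, 2.36], [0.21, 2.38], [-0.96, 4.11], [0.2, 2.71], [-2.98, 2.98]. Speed limits (rad/s): [2.39, 2.39, 3.14, 3.14, 3.14, 3.14].

### API

Orientations are given as a unit quaternion [w, x, y, z].
In Python, from rig import bot, eyes, order gives the robot as it stands.
- The arm moves only by the tool carry_out, never from a script. Its argument "rows" is text: rows parted by semicolons, each of 6 numbers parted by spaces: the shift along the world's x, y, z in cm, then the turn, a rotation vector about the world's x, y, z in rad. In form: tx ty tz ax ay az; .... A call has 1 to 20 rows; each row shifts and turns the commanded pose from where the row before left it; what a row does not reach is not made up. A row lasts 1/8 s, in which the tool goes at most 62.5 mm and 10.7 degrees, less where a joint would pass 70% of its speed; a pose out of reach is approached as far as the arm can. A call is refused whole if a number of a shift passes 6.25 or a number of a turn 0.188, either way. A call with a gripper value outside its range is refused whole. "hand" is the closure, from 0 (fully open) to 1 (shut), set as the call begins (left out, the last holds). The fingers move at their own pace and stop on an object; "force" is the grip in N (left out, the last holds). Time passes only in rows, so rows that do not move let the fingers close. It gives the time, the measured TCP pose, the force and the opening at its end, in the units of the state.
- bot.get_obs(): the state, without advancing time (a new reading comes with each control period).
- eyes.camera(name): name is "scene" or "side" or "wrist"; returns the picture (480x640x3 uint8, blue, green, red); there is no depth.
- eyes.camera_model(name): a dict with "fx", "fy", "cx", "cy" (pixels), "eye" and "orientation" of the camera in the world; the wrist camera has in their place "hand_eye" (4x4, takes a point from camera to tool coordinates, whose origin is the TCP and whose axes are the flange's). Camera axes: x right, y up, looking along -z (the intrinsics and any distortion apply to the point x, -y, -z); pixel columns grow to the right and rows downward; lengths in m; the calibration is good to about 2 mm. A picture is of the moment at which its call begins: read the wrist's pose just before it. camera_model takes no time and is no camera call.
- order.close_job(): hands the job in, once; it reports no verdict.
Trained networks look in the newest picture that a camera, given by its name, has taken for a name from the list of things; names that differ only in an ending like _2 or _b are one class to them, and where a whole thing is asked for, a point or a joint stands for the part that bears it (a point fixed in the world has none). Each returns a list of dicts, best first, with "confidence" (0 to 1); they miss things now and then, are a little off and sometimes report something else, mostly with a low value. They report only what shows in the picture. A call takes as long as a camera call. They do not tell look-alikes from the thing itself.
- eyes.look_for(name, camera): "centre" ([column, row] in pixels, amid what is visible of it).
The state is a dict: "clock": time; "q": joint angles; "qd": joint speeds; "tau": joint torques, N m; "position": TCP position; "eef_rot": TCP orientation; "force": force on the tool from outside, world axes, zero at the start; "wrist_torque": the same for the moment, N m; "opening": opening from 0.0 (shut) to 1.0 (fully open).
Only numpy, scipy, OpenCV 4.12 (cv2) and the standard library are available. Lean on these libraries where they do the work, as an engineer would, in place of code of your own. Each camera call takes 0.05 s, during which the arm holds its last target.

### The job

Pick up the C-shaped lifting fork by its black grip bar, slide its two prongs under the rectangular cover plate that lies on the two-rail stand, and lift the cover off without the gripper touching it. Carry it to the housing whose four threaded holes match those of the cover and finish while still holding it there on the fork: level and still, hovering about 20 mm above the housing's top face with every hole of the cover over its threaded hole, nothing touching the housing, so that a colleague can start the screws. Leave the small things lying around where they are.

Things in the scene. Friction and masses are not known exactly. Their poses are not given: they have to be found in the camera images.
- cover_center (a point): steel cover plate, 112 x 92 x 6 mm, 0.2 to 0.42 kg, lying flat and loose on the rails of the stand; point at its centre, half-way through the 6 mm (3 mm above its underside). x runs along the 112 mm side, y along the 92 mm side, z up. A raised panel 62 x 46 mm and a dark disc on top reach 8 mm above the point. Four through holes of 11 mm at x = +-44 mm, y = +-34 mm.
- fork_grip (a point): loose C-shaped steel lifting fork, 0.28 kg, standing on its two prongs; point at the middle of its black grip bar, 88 mm above its underside, near the balance point of fork plus cover. Bar 64 (x) x 16 (y) x 26 mm (z): grip it firmly (50 N) across its width from above. x points from post to prong tips, at the start away from the robot within 0.5 rad. Free height from prongs to bar: 70 mm.
- fork_prongs (a point): a point on the same fork, midway between the prongs on their upper face, 83 mm straight below and 8 mm ahead (+x) of the grip point, 5 mm above the fork's underside. Axes as for the grip. It belongs under the cover's centre. The prongs are 5 mm thick, 12 mm wide, at y = +-16 mm (44 mm wide over both); they reach 60 mm ahead of this point; the post's front face stands 64 mm behind it.
- stand: fixed stand that carries the cover; origin at the centre of its underside on the bench. Foot plate 100 (x) x 110 (y) x 8 mm, two rails along x at y = +-39 mm, 12 mm wide, upper face 34 mm above the bench; between them a channel 66 mm wide, from 8 to 34 mm height, open at the front (-x, robot's side) and back. The cover lies about centred on the rails, within some 4 mm and 3 degrees.
- housing_face (a point): fixed aluminium housing, rectangular, 124 x 104 x 60 mm, with four threaded holes of 9 mm at x = +-44 mm, y = +-34 mm round a 50 mm bore; point at the centre of its top face (60 mm above the bench). x along the 124 mm side, z up. Its place is swapped at random with the other housing's.
- other_housing_face (a point): the other fixed aluminium housing, square, 100 x 100 x 60 mm, four threaded holes of 9 mm in a cross, 37 mm from the centre, which do not match the cover; point at the centre of its top face.
- loose_cap: bystander: loose black screw cap with hexagon head, 86 mm across, 60 mm high; origin under its centre
- steel_ring: bystander: loose pale steel ring, 68 mm across, 16 mm high; origin under its centre
- marker_pen: bystander: loose red and white marker pen, 125 x 14 mm, lying; origin under its centre
- black_ring: bystander: loose black ring, 58 mm across, 8 mm high; origin under its centre
Things that resemble listed ones, but are neither listed nor needed, are in the scene too. Of the things that look like the part that bears cover_center, the larger one is meant.

How it is judged:
By the outcome, as a careful person would: the job done as asked, in the order asked, and still so for the second after the job is handed in, while the arm keeps its last pose, push and grip.
It also fails if it takes over 62 s, if anything falls off the work surface, if the arm or the gripper's body presses on something with over 40 N, if the wrist force passes 120 N, or if a joint passes its speed limit or range.

## Working session

There is one attempt and no reset: what is moved stays moved. The work goes in short steps, Python scripts to look and compute and a tool call to move; the robot and the scene stay as the last step left them, time stands still between calls to the robot, and variables do not carry over. Pictures are saved under pics/ and viewed, and the job is handed in when it is done.

Besides the shell and the picture viewer there is one more tool, called after "Request:" in YAML: its name, and indented under it one key for each argument. carry_out: Moves the arm, as the interface text tells. Its arguments: {"type":"object","properties":{"rows":{"type":"string"},"hand":{"type":"number"},"force":{"type":"number"}},"required":["rows"]}

```bash
ls; mkdir -p pics
cat > h.py <<'E'
import numpy as np, cv2
from scipy.spatial.transform import Rotation as R
from rig import bot, eyes, order
def Rq(q): return R.from_quat([q[1],q[2],q[3],q[0]])
E
python3 - <<'E'
from h import *
o=bot.get_obs(); print({k:np.round(v,3) for k,v in o.items()})
for n in ["scene","side","wrist"]:
    cv2.imwrite(f"pics/{n}0.png",eyes.camera(n)); print(n,eyes.camera_model(n))
    for t in ["cover_center","fork_grip","fork_prongs","stand","housing_face","other_housing_face"]:
        print(t,[(np.round(d["centre"]).tolist(),round(d["confidence"],2)) for d in eyes.look_for(t,n)][:3])
print(bot.get_obs()["clock"], bot.tcp_to_tips)
E
```

```text
pics
{'clock': np.float64(0.0), 'q': array([-0.115,  0.36 ,  1.511, -0.   ,  1.273, -0.115]), 'qd': array([ 0.001,  0.   ,  0.   , -0.001, -0.   , -0.   ]), 'tau': array([ 2.0000e-03, -5.2761e+01, -2.7863e+01, -0.0000e+00,  1.3000e-02,
       -0.0000e+00]), 'position': array([0.599, 0.   , 0.218]), 'eef_rot': array([-0.001,  0.707,  0.707, -0.001]), 'force': array([-0.056,  0.425,  0.006]), 'wrist_torque': array([ 0.019,  0.023, -0.036]), 'opening': np.float64(0.998)}
scene {'fx': 466.767770255859, 'fy': 466.767770255859, 'cx': 320.9059343243259, 'cy': 247.4596128659595, 'eye': array([-0.02399933, -0.92716952,  0.81592588]), 'orientation': array([ 0.86399935,  0.44475613, -0.11146738, -0.20801955])}
cover_center [([390.0, 318.0], 0.91), ([369.0, 270.0], 0.61)]
fork_grip [([379.0, 354.0], 0.76)]
fork_prongs [([380.0, 353.0], 0.98)]
stand [([348.0, 256.0], 0.75), ([371.0, 284.0], 0.57)]
housing_face [([280.0, 195.0], 0.86)]
other_housing_face [([314.0, 235.0], 0.79)]
side {'fx': 550.5884428705693, 'fy': 550.5884428705693, 'cx': 320.52850509258906, 'cy': 234.08331564195672, 'eye': array
[... 380 characters left out ...]
99.1602830972991, 'fy': 399.1602830972991, 'cx': 315.7783779322321, 'cy': 238.1300735500549, 'hand_eye': array([[ 6.80358618e-04,  9.64139389e-01,  2.65395506e-01,
         6.73359957e-02],
       [ 9.99999768e-01, -6.67102093e-04, -1.40089240e-04,
         2.40586060e-04],
       [ 4.19803435e-05,  2.65395540e-01, -9.64139619e-01,
        -1.55176938e-01],
       [ 0.00000000e+00,  0.00000000e+00,  0.00000000e+00,
         1.00000000e+00]])}
cover_center [([266.0, 322.0], 0.6), ([243.0, 411.0], 0.6)]
fork_grip []
fork_prongs [([76.0, 190.0], 0.5)]
stand [([276.0, 268.0], 0.87)]
housing_face [([77.0, 194.0], 0.25)]
other_housing_face [([189.0, 58.0], 0.61), ([264.0, 320.0], 0.58)]
1.05 0.011
```

View pics/scene0.png

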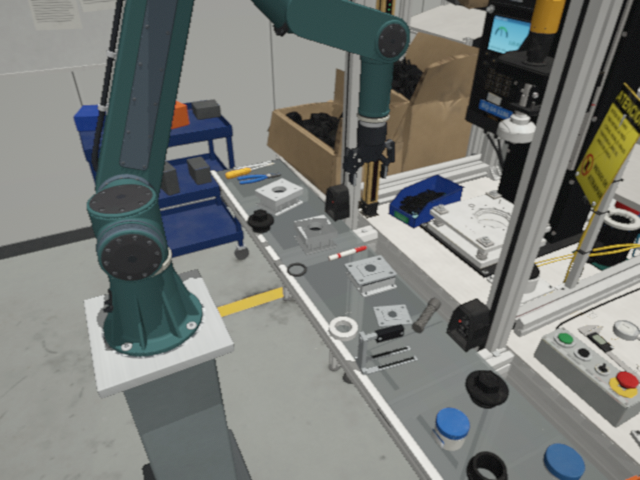

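View pics/side0.png

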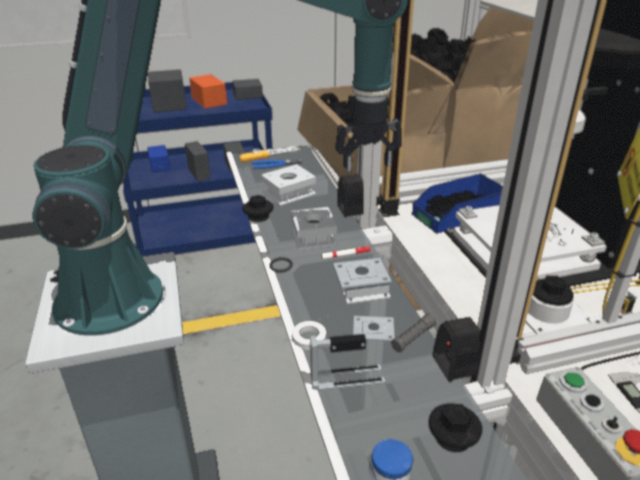

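View pics/wrist0.png

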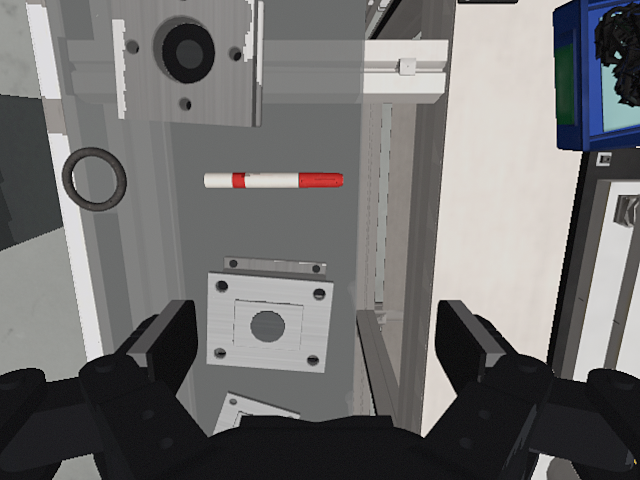

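The wrist view shows the cover on the stand (corner holes at about (222,286), (320,294), (220,353) and (313,360)). The fork is at lower centre in the side view (grip about (347,342)). The rectangular housing is the far one (side (289,184)), and the square cross-hole one is at wrist (188,52). Next I'll turn these pixels into positions.

```bash
cat >> h.py <<'E'
def cam(n,o=None):
    m=eyes.camera_model(n)
    K=np.array([m["fx"],m["fy"],m["cx"],m["cy"]])
    if n=="wrist":
        o=o or bot.get_obs(); Rt=Rq(o["eef_rot"]).as_matrix(); H=m["hand_eye"]
        return K,Rt@H[:3,:3],Rt@H[:3,3]+o["position"]
    return K,Rq(m["orientation"]).as_matrix(),np.array(m["eye"])
def ray(c,px):
    K,M,e=c; d=M@np.array([(px[0]-K[2])/K[0],-(px[1]-K[3])/K[1],-1]); return e,d
def onz(c,px,z):
    e,d=ray(c,px); return e+d*(z-e[2])/d[2]
def tri(cs,pxs):
    A=np.zeros((3,3));b=np.zeros(3)
    for c,p in zip(cs,pxs):
        e,d=ray(c,p); d=d/np.linalg.norm(d); P=np.eye(3)-np.outer(d,d); A+=P;b+=P@e
    return np.linalg.solve(A,b)
def proj(c,X):
    K,M,e=c; p=M.T@(np.asarray(X)-e); return np.array([K[2]+K[0]*p[0]/-p[2],K[3]-K[1]*p[1]/-p[2]])
E
python3 - <<'E'
from h import *
w=cam("wrist");s=cam("scene");d=cam("side")
print("cam",w[2])
for p in [(222,286),(320,294),(313,360),(220,353)]: print(onz(w,p,.04).round(4))
print("grip side",onz(d,(347,336),.101),"scene",onz(s,(388,326),.101), tri([s,d],[(388,332),(347,342)]))
print("housing",onz(d,(289,177),.06),onz(s,(280,188),.06))
for p in [(188,103),(133,46),(235,53),(186,3)]: print("oth",onz(w,p,.06))
import cv2
for n in["scene","side"]:
    im=cv2.imread(f"pics/{n}0.png"); c=im[300:420,280:440]; cv2.imwrite(f"pics/{n}0c.png",cv2.resize(c,None,fx=5,fy=5,interpolation=2)[:600,:800])
E
```

```text
cam [0.60022981 0.06732057 0.37364705]
[ 0.5162 -0.0691  0.04  ]
[ 0.6041 -0.0768  0.04  ]
[ 0.5977 -0.1442  0.04  ]
[ 0.5101 -0.1368  0.04  ]
grip side [ 0.43612428 -0.36243218  0.101     ] scene [ 0.43716925 -0.35857016  0.101     ] [ 0.43665098 -0.36175296  0.08603365]
housing [0.49834431 0.37311806 0.06      ] [0.50429732 0.38719132 0.06      ]
oth [0.50490405 0.0854213  0.06      ]
oth [0.46860034 0.12431951 0.06      ]
oth [0.54176532 0.11973137 0.06      ]
oth [0.50911097 0.15196371 0.06      ]
```

Run:
```python
from h import *
a=cv2.imread("pics/scene0c.png");b=cv2.imread("pics/side0c.png")
cv2.imwrite("pics/ab.png",cv2.resize(np.vstack([a,b]),(600,600) if 0 else (400,600)))
```

```text
(no output)
```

View pics/side0c.png

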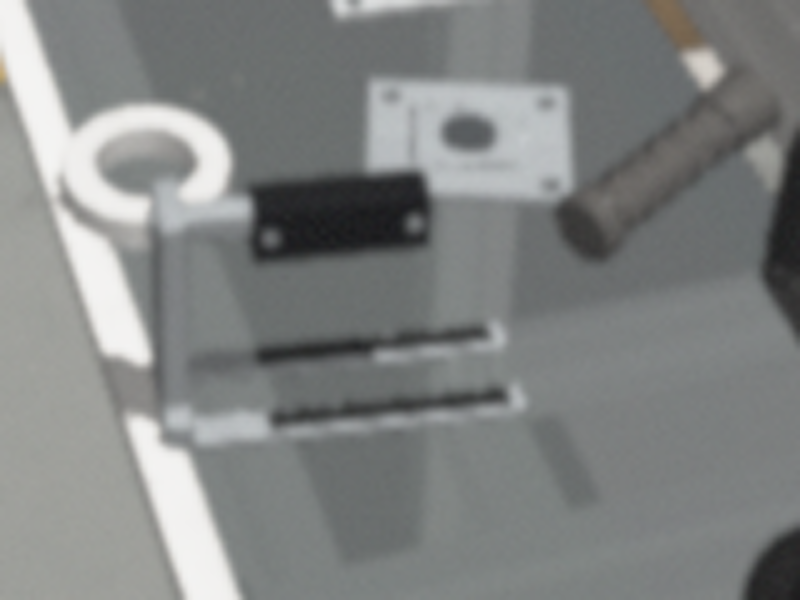

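View pics/scene0c.png

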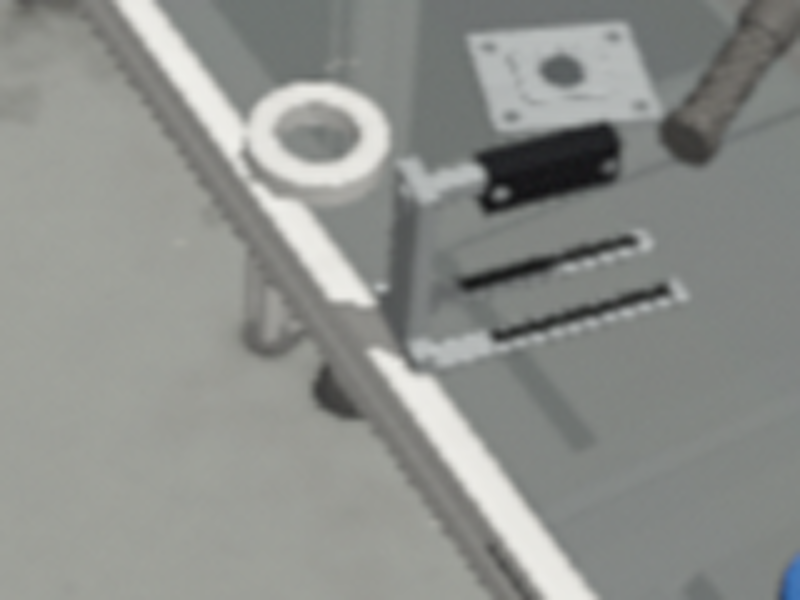

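Request:
carry_out:
  rows: "-.5 -1.8 .4 0 0 -.12;-1 -2.4 .4 0 0 -.12;-1 -2.4 .4 0 0 -.12;-1 -2.4 .4 0 0 -.12;-1 -2.4 .4 0 0 -.12;-1 -2.4 .4 0 0 -.12;-1 -2.4 .4 0 0 -.12;-1 -2.4 .4 0 0 -.12;-1 -2.4 .4 0 0 -.12;-1 -2.4 .4 0 0 -.12;-1 -2.4 .2 0 0 -.12;-1 -2.4 0 0 0 -.12;-1 -2.4 0 0 0 -.12;-1 -2.4 0 0 0 0;-1.2 -2 0 0 0 0;-1 -1 0 0 0 0;0 0 0 0 0 0;0 0 0 0 0 0"
  hand: 0
  force: 50

```text
clock: 3.3
position: [0.4432, -0.3593, 0.2605]
eef_rot: [-0.0, 1.0, 0.005, 0.0]
force: [0.3, 0.0, 0.3]
opening: 1.0
```

Run:
```python
from h import *
o=bot.get_obs(); cv2.imwrite("pics/w1.png",eyes.camera("wrist"))
np.savez("o1.npz",**o); print(o["clock"],o["position"],o["eef_rot"],o["q"])
print(eyes.look_for("fork_grip","wrist")[:2])
```

```text
3.3 [ 0.44318651 -0.35932597  0.26051642] [-2.65609233e-04  9.99984916e-01  5.48468525e-03  1.27387279e-04] [-8.02709450e-01  2.81159683e-01  1.51835609e+00  5.65891449e-04
  1.34228501e+00  7.56989203e-01]
[{'centre': [320.0, 219.4], 'confidence': 0.71}]
```

View pics/w1.png

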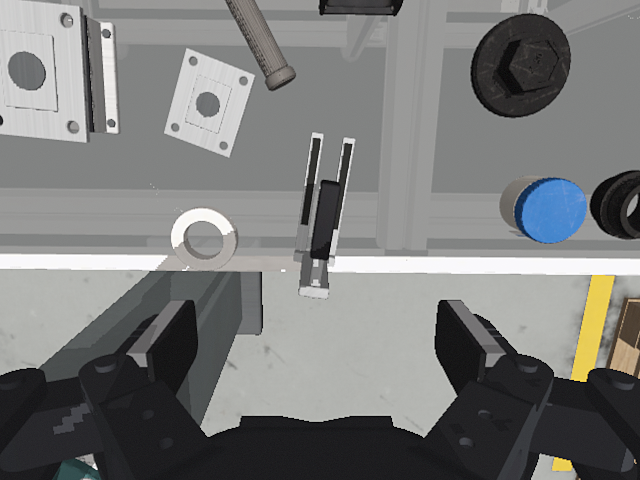

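Run:
```python
from h import *
im=cv2.imread("pics/w1.png")[125:305,260:390]; cv2.imwrite("pics/w1c.png",cv2.resize(im,None,fx=4-.7,fy=4-.7,interpolation=cv2.INTER_NEAREST))
```

```text
(no output)
```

View pics/w1c.png

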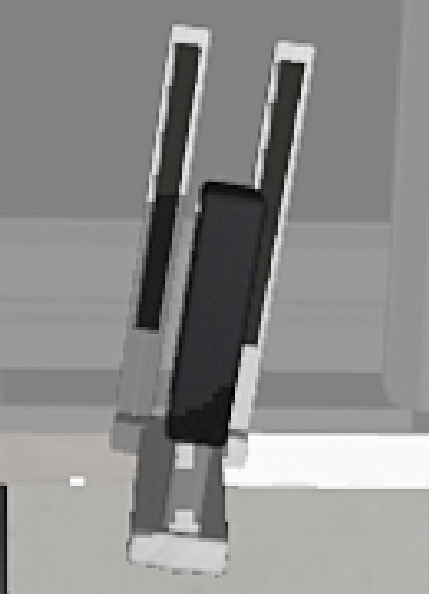

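Run:
```python
from h import *
o=dict(np.load("o1.npz"));w=cam("wrist",o)
f=lambda p,z:onz(w,(p[0]/3.3+260-.4,p[1]/3.3+125-.4),z)
T=[f(p,.101) for p in [(205,193),(262,196),(225,443),(168,437)]]
for t in T: print("bar",t.round(4))
c=np.mean(T,0); ax=T[0]+T[1]-T[2]-T[3]; print(c,np.arctan2(ax[1],ax[0]))
P=[f(p,.005) for p in [(172,27),(211,32),(277,42),(315,45)]]
for t in P: print("tip",t.round(4))
t=np.mean(P,0); v=P[0]-P[3]; print(t, "yaw from tips",np.arctan2(-v[0],v[1]), np.linalg.norm(v),"grip from tips dist",np.linalg.norm((t-c)[:2]),np.arctan2((t-c)[1],(t-c)[0]))
```

```text
bar [ 0.469  -0.3635  0.101 ]
bar [ 0.4684 -0.3771  0.101 ]
bar [ 0.4062 -0.3695  0.101 ]
bar [ 0.4077 -0.3551  0.101 ]
[ 0.43782381 -0.36628074  0.101     ] -0.12845694903415464
tip [ 0.5062 -0.3542  0.005 ]
tip [ 0.5048 -0.366   0.005 ]
tip [ 0.5022 -0.386   0.005 ]
tip [ 0.5014 -0.3975  0.005 ]
[ 0.50364378 -0.37593854  0.005     ] yaw from tips -0.10949727311776346 0.04356723457501353 grip from tips dist 0.06652474112449436 -0.14569086101547238
```

Request:
carry_out:
  rows: "-.6 -.7 -2 0 0 -.139;0 0 -2.5 0 0 0;0 0 -2.5 0 0 0;0 0 -2.5 0 0 0;0 0 -2.5 0 0 0;0 0 -2.5 0 0 0;0 0 -2 0 0 0;0 0 -1.5 0 0 0;0 0 0 0 0 0;0 0 0 0 0 0"

```text
clock: 4.65
position: [0.4375, -0.3673, 0.0811]
eef_rot: [0.0, 0.998, -0.064, 0.0]
force: [0.2, -0.1, -0.8]
opening: 0.997
```

Run:
```python
from h import *
o=bot.get_obs(); cv2.imwrite("pics/w2.png",eyes.camera("wrist")); print(o["position"],o["eef_rot"])
```

```text
[ 0.43748654 -0.36730124  0.08109968] [ 3.13560010e-04  9.97954044e-01 -6.39332439e-02  4.09768507e-04]
```

View pics/w2.png

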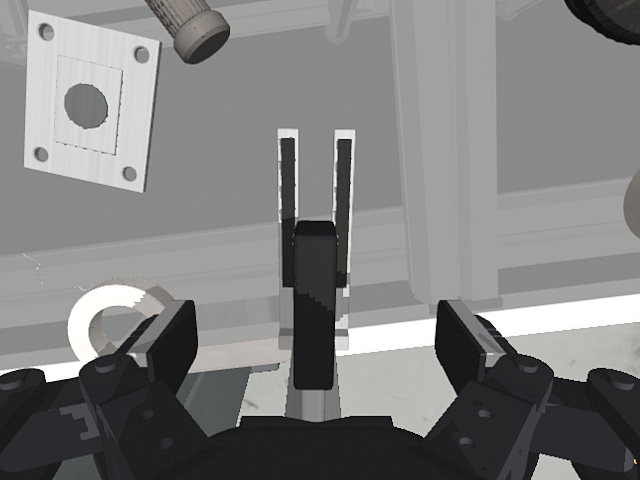

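The bar sits midway between the open pads (x about 315) and is aligned with them. Closing the gripper.

Request:
carry_out:
  rows: "0 0 0 0 0 0;0 0 0 0 0 0;0 0 0 0 0 0;0 0 0 0 0 0;0 0 0 0 0 0;0 0 0 0 0 0;0 0 0 0 0 0;0 0 0 0 0 0"
  hand: 1
  force: 60

```text
clock: 5.7
position: [0.4371, -0.367, 0.0808]
eef_rot: [-0.0, 0.998, -0.064, 0.0]
force: [-1.0, 1.0, 5.2]
opening: 0.162
```

Request:
carry_out:
  rows: "0 0 .5 0 0 0;0 0 1.5 0 0 0;0 0 2 0 0 0;0 0 2 0 0 0;0 0 2 0 0 0;0 0 1.5 0 0 0;0 0 .5 0 0 0;0 0 0 0 0 0;0 0 0 0 0 0"

```text
clock: 6.82
position: [0.4365, -0.3665, 0.1797]
eef_rot: [-0.001, 0.998, -0.064, -0.001]
force: [-0.4, 1.2, -2.1]
opening: 0.162
```

Run:
```python
from h import *
o=bot.get_obs(); cv2.imwrite("pics/w3.png",eyes.camera("wrist")); np.savez("o3.npz",**o); print(o)
cv2.imwrite("pics/s3.png",eyes.camera("side"))
```

```text
{'clock': 6.825, 'q': array([-8.19709885e-01,  3.55003947e-01,  1.62180870e+00,  7.50100672e-05,
        1.16641467e+00,  8.79255207e-01]), 'qd': array([-0.00136976,  0.0034551 ,  0.00083383, -0.00048364, -0.00037381,
        0.00102636]), 'tau': array([ 4.16158960e-03, -5.25039518e+01, -2.71034503e+01, -2.34825339e-02,
        2.15755479e-02, -1.19351507e-04]), 'position': array([ 0.43651604, -0.36654702,  0.17966567]), 'eef_rot': array([-5.85565736e-04,  9.97946018e-01, -6.40552607e-02, -5.71250658e-04]), 'force': array([-0.42948075,  1.17701629, -2.14068985]), 'wrist_torque': array([-0.02019954, -0.04304307, -0.00905785]), 'opening': 0.1624771024690414}
```

View pics/w3.png

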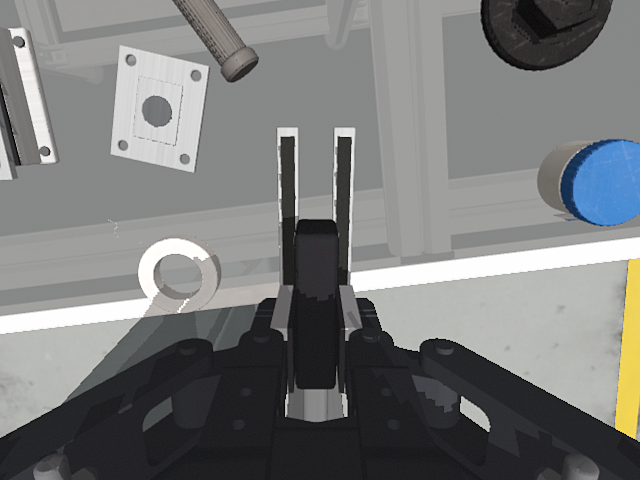

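View pics/s3.png

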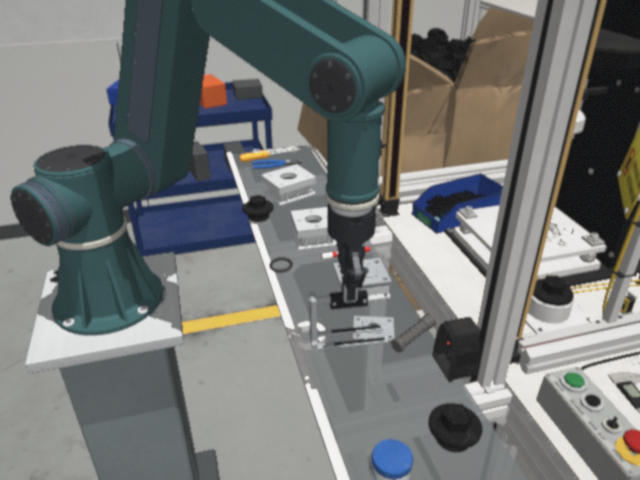

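Run:
```python
from h import *
m=eyes.camera_model("wrist");H=m["hand_eye"];c=(np.array([m["fx"],m["fy"],m["cx"],m["cy"]]),H[:3,:3],H[:3,3])
for p in [(277,128),(298,128),(334,128),(355,128)]: print(onz(c,p,.0758).round(4))
for p in [(301,219),(333,219)]: print("bar front low edge",onz(c,p,.0808-.075).round(4))
for p in [(297,388),(335,388)]: print("bar rear top edge",onz(c,p,.0808-.101).round(4))
im=cv2.imread("pics/w3.png"); cv2.imwrite("pics/w3c.png",cv2.resize(im[110:260,240:400],None,fx=4,fy=4,interpolation=0))
```

```text
[ 0.0675 -0.0218  0.0758]
[ 0.0675 -0.0101  0.0758]
[0.0675 0.0099 0.0758]
[0.0675 0.0217 0.0758]
bar front low edge [ 0.0313 -0.0063  0.0058]
bar front low edge [0.0313 0.0069 0.0058]
bar rear top edge [-0.0306 -0.0075 -0.0202]
bar rear top edge [-0.0306  0.0074 -0.0202]
```

View pics/w3c.png

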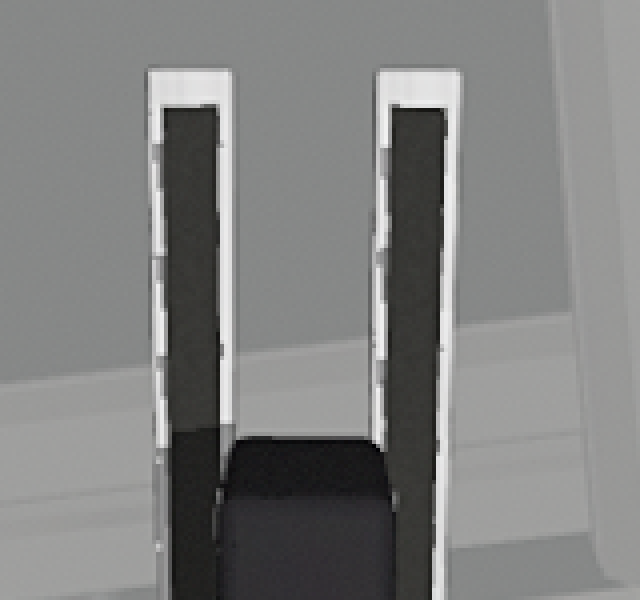

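Run:
```python
from h import *
im=cv2.imread("pics/wrist0.png"); cv2.imwrite("pics/w0c.png",cv2.resize(im[245:385,190:350],None,fx=5,fy=5,interpolation=0)[:600])
```

```text
(no output)
```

View pics/w0c.png

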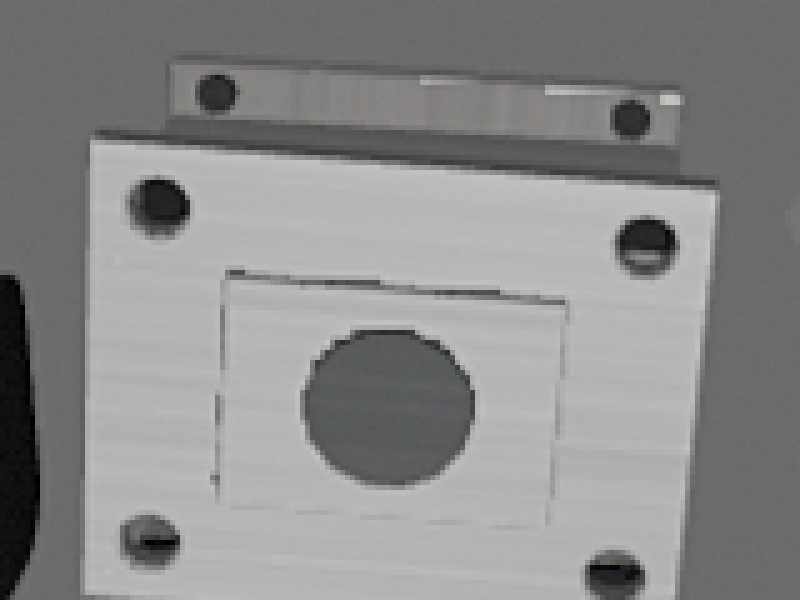

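Request:
carry_out:
  rows: "0 1 .5 0 0 0.041;0 2 .5 0 0 0;0 2 .5 0 0 0;0 2 .5 0 0 0;-.2 2 .5 0 0 0;-.2 2 .5 0 0 0;-.2 2 .5 0 0 0;-.2 2 .5 0 0 0;-.2 2 .5 0 0 0;-.2 2 .5 0 0 0;-.2 2 .5 0 0 0;-.2 2 .5 0 0 0;-.2 2 .5 0 0 0;0 1.5 .5 0 0 0;0 .7 0 0 0 0;0 0 0 0 0 0;0 0 0 0 0 0;0 0 0 0 0 0"

```text
clock: 9.18
position: [0.419, -0.0955, 0.2503]
eef_rot: [-0.0, 0.999, -0.044, -0.0]
force: [0.8, 0.1, -2.5]
opening: 0.163
```

Run:
```python
from h import *
o=bot.get_obs(); cv2.imwrite("pics/w4.png",eyes.camera("wrist")); np.savez("o4.npz",**o); print(o["position"],Rq(o["eef_rot"]).as_matrix().round(4),o["clock"])
```

```text
[ 0.41896762 -0.09546458  0.25029401] [[ 9.961e-01 -8.770e-02 -3.000e-04]
 [-8.770e-02 -9.961e-01  0.000e+00]
 [-3.000e-04 -0.000e+00 -1.000e+00]] 9.175
```

View pics/w4.png

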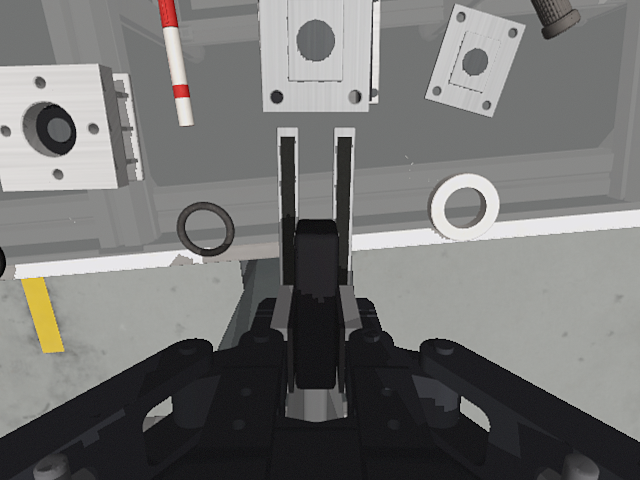

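Run:
```python
from h import *
o=dict(np.load("o4.npz"));w=cam("wrist",o)
# from first picture
o0={"position":np.array([.599,0,.218]),"eef_rot":np.array([-.001,.707,.707,-.001])}
w0=cam("wrist",dict(o,**o0))
g=lambda p,z:onz(w0,(p[0]/5+190-.4,p[1]/5+245-.4),z)
a,b=g((217,93),.008),g((630,118),.008); print("foot holes",a,b,np.arctan2(*(b-a)[[1,0]]))
a,b=g((170,58),.008),g((681,88),.008);  print("foot edge",a,b,np.arctan2(*(b-a)[[1,0]]),np.linalg.norm(b-a))
T=[g(p,.04) for p in [(160,207),(647,245),(150,542),(614,577)]]
print(np.array(T).round(4),np.mean(T,0)); print("yaw",np.arctan2(*(T[1]-T[0])[[1,0]]),np.arctan2(*(T[3]-T[2])[[1,0]]))
print("disc",g((388,408),.045))
# now
a,b=onz(w,(277,97),.04),onz(w,(355,97),.04); print("now front holes",a,b,np.linalg.norm(a-b),"disc",onz(w,(316,40.5),.045))
v=a-b; x=np.array([v[1],-v[0]])/np.hypot(v[0],v[1]); print("yaw",np.arctan2(x[1],x[0]),"centre",((a+b)/2)[:2]+.044*x)
im=cv2.imread("pics/w4.png"); cv2.imwrite("pics/w4c.png",cv2.resize(im[0:140,240:400],None,fx=5,fy=5,interpolation=0)[:600])
```

```text
foot holes [ 0.51824312 -0.05848119  0.008     ] [ 0.59807037 -0.06345501  0.008     ] -0.06222685397584164
foot edge [ 0.50958368 -0.05139014  0.008     ] [ 0.60790962 -0.05730398  0.008     ] -0.06007283493702174 0.09850361727697043
[[ 0.5139 -0.069   0.04  ]
 [ 0.6013 -0.0762  0.04  ]
 [ 0.5079 -0.1367  0.04  ]
 [ 0.5952 -0.1439  0.04  ]] [ 0.5545678  -0.10646654  0.04      ]
yaw -0.08192017025611834 -0.082572759650217
disc [ 0.55425682 -0.10608734  0.045     ]
now front holes [ 0.51487099 -0.06995206  0.04      ] [ 0.50899236 -0.13719148  0.04      ] 0.06749591223259747 disc [ 0.55542408 -0.10736682  0.045     ]
yaw -0.0872066560175957 centre [ 0.55576447 -0.107404  ]
```

View pics/w4c.png

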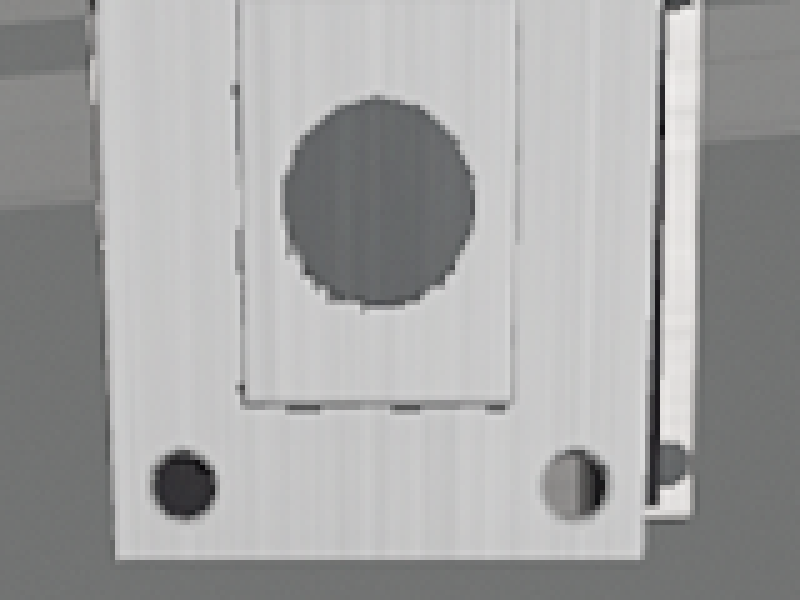

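Cover: centre (0.5555, -0.107), yaw -0.085. Stand: yaw -0.061. Fork: prong point 7.7 mm ahead of the TCP, centred. The fork is already in line with the cover, so I'll descend.

Request:
carry_out:
  rows: "0 0 -1 0 0 0;0 0 -1.7 0 0 0;0 0 -1.7 0 0 0;0 0 -1.7 0 0 0;0 0 -1.7 0 0 0;0 0 -1.7 0 0 0;0 0 -1.7 0 0 0;0 0 -1.5 0 0 0;0 0 -1.4 0 0 0;0 0 -1 0 0 0;0 0 0 0 0 0;0 0 0 0 0 0"

```text
clock: 10.72
position: [0.4192, -0.0951, 0.0997]
eef_rot: [0.0, 0.999, -0.044, 0.0]
force: [-0.1, -0.4, -2.3]
opening: 0.164
```

Run:
```python
from h import *
o=bot.get_obs(); cv2.imwrite("pics/w5.png",eyes.camera("wrist")); print(o["position"],Rq(o["eef_rot"]).as_matrix().round(4))
im=eyes.camera("side")[220:400,240:440]; cv2.imwrite("pics/s5.png",cv2.resize(im,None,fx=3.3,fy=3.3))
```

```text
[ 0.41919763 -0.09512006  0.09967572] [[ 9.962e-01 -8.710e-02  4.000e-04]
 [-8.710e-02 -9.962e-01 -1.000e-04]
 [ 4.000e-04  0.000e+00 -1.000e+00]]
```

View pics/w5.png

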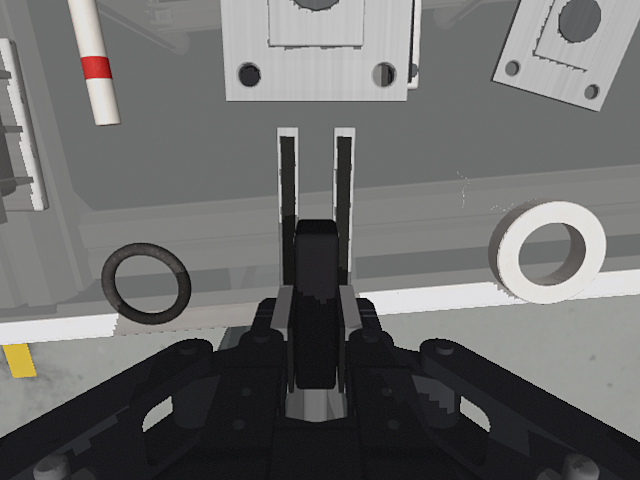

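View pics/s5.png

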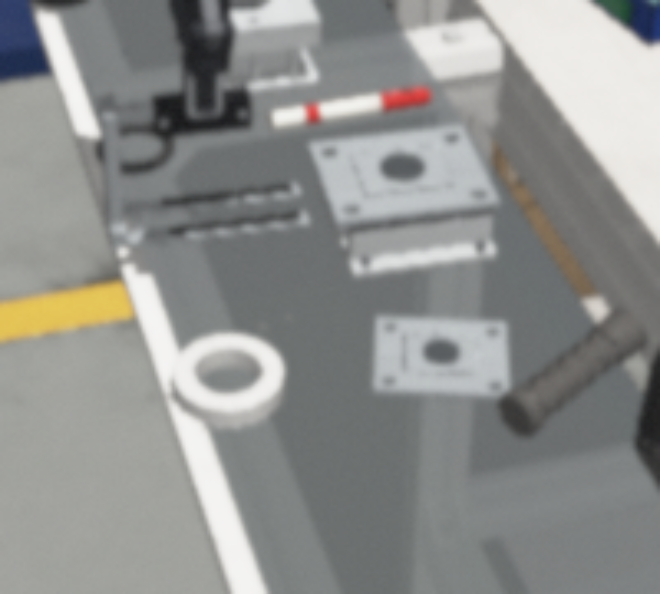

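Run:
```python
from h import *
o=bot.get_obs();w=cam("wrist",o)
a,b=onz(w,(249,74.5),.04),onz(w,(384,74),.04)
v=a-b; x=np.array([v[1],-v[0]])/np.hypot(v[0],v[1]); c=((a+b)/2)[:2]+.044*x
R_=Rq(o["eef_rot"]).as_matrix(); p=o["position"]+R_@[.0077,0,.0758]
print(np.linalg.norm(v),"yaw",np.arctan2(x[1],x[0]),"centre",c,"prong",p,"go",c-p[:2], "front edge",onz(w,(316,101),.04))
```

```text
0.06781850377397855 yaw -0.0830282892979967 centre [ 0.5565145  -0.10715309] prong [ 0.42719532 -0.09590295  0.02412201] go [ 0.12931917 -0.01125014] front edge [ 0.50000049 -0.1021616   0.04      ]
```

Request:
carry_out:
  rows: ".5 -.04 0 0 0 0;.9 -.08 0 0 0 0;.9 -.08 0 0 0 0;.9 -.08 0 0 0 0;.9 -.08 0 0 0 0;.9 -.08 0 0 0 0;.9 -.08 0 0 0 0;.9 -.08 0 0 0 0;.9 -.08 0 0 0 0;.9 -.08 0 0 0 0;.9 -.08 0 0 0 0;.9 -.08 0 0 0 0;.9 -.08 0 0 0 0;.9 -.08 0 0 0 0;.5 -.04 0 0 0 0;.2 -.02 0 0 0 0;0 0 0 0 0 0;0 0 0 0 0 0"

```text
clock: 13.08
position: [0.5476, -0.1063, 0.0994]
eef_rot: [-0.0, 0.999, -0.044, -0.0]
force: [0.4, 0.2, -2.4]
opening: 0.16
```

Run:
```python
from h import *
o=bot.get_obs(); cv2.imwrite("pics/w6.png",eyes.camera("wrist")); print(o["position"],Rq(o["eef_rot"]).as_matrix().round(4),o["force"])
w=cam("wrist",o)
R_=Rq(o["eef_rot"]).as_matrix(); p=o["position"]+R_@[.0077,0,.0758]; print(p)
im=eyes.camera("side")[220:400,240:440]; cv2.imwrite("pics/s6.png",cv2.resize(im,None,fx=3.3,fy=3.3))
```

```text
[ 0.54755549 -0.10632737  0.09940835] [[ 9.962e-01 -8.710e-02 -4.000e-04]
 [-8.710e-02 -9.962e-01  2.000e-04]
 [-5.000e-04 -2.000e-04 -1.000e+00]] [ 0.43110147  0.17310144 -2.39059131]
[ 0.55519297 -0.1069802   0.02360484]
```

View pics/w6.png

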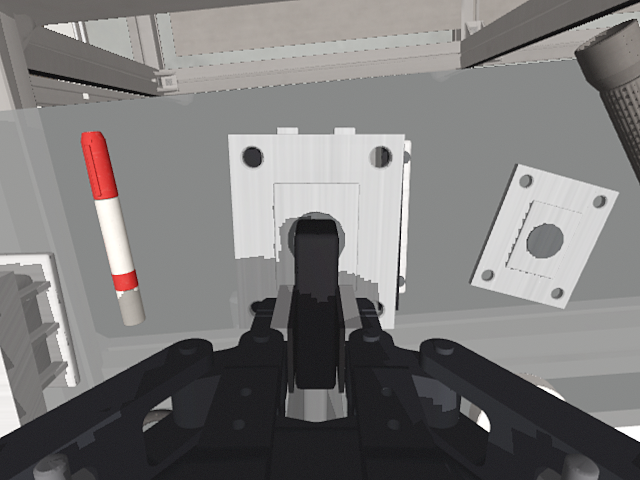

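View pics/s6.png

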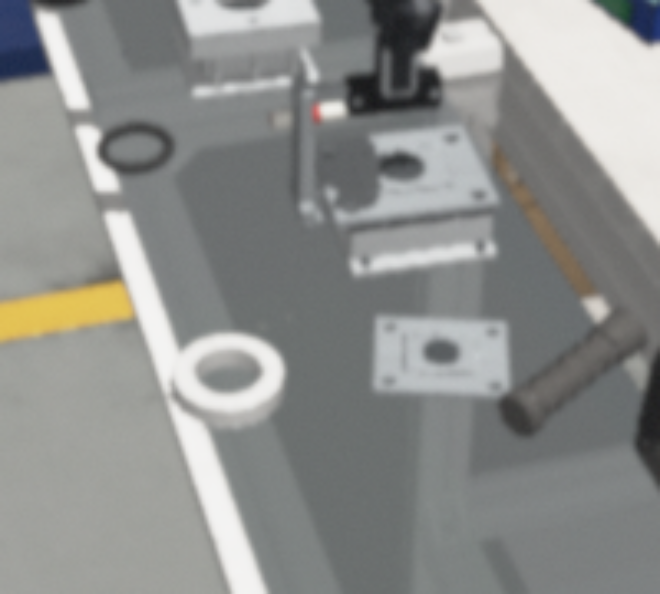

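Run:
```python
from h import *
o=bot.get_obs();w=cam("wrist",o)
a,b=onz(w,(253,157),.04),onz(w,(381,156.5),.04)
v=a-b; x=np.array([v[1],-v[0]])/np.hypot(v[0],v[1]); c=((a+b)/2)[:2]-.044*x
print(np.linalg.norm(v),"yaw",np.arctan2(x[1],x[0]),"centre",c)
```

```text
0.06759090034660828 yaw -0.08274067660435465 centre [ 0.55642788 -0.10777981]
```

Request:
carry_out:
  rows: ".1 -.05 .2 0 0 0;0 0 .3 0 0 0;0 0 .2 0 0 0;0 0 .15 0 0 0;0 0 .1 0 0 0;0 0 .1 0 0 0;0 0 .1 0 0 0;0 0 .1 0 0 0;0 0 .2 0 0 0;0 0 .3 0 0 0;0 0 .4 0 0 0;0 0 .4 0 0 0;0 0 .3 0 0 0;0 0 0 0 0 0;0 0 0 0 0 0;0 0 0 0 0 0"

```text
clock: 15.18
position: [0.5488, -0.1069, 0.1278]
eef_rot: [-0.0, 0.999, -0.044, -0.0]
force: [-0.6, 0.5, -5.8]
opening: 0.166
```

Run:
```python
from h import *
o=bot.get_obs(); cv2.imwrite("pics/w7.png",eyes.camera("wrist")); print(o["position"],Rq(o["eef_rot"]).as_matrix().round(4),o["force"],o["wrist_torque"])
im=eyes.camera("side")[220:400,240:440]; cv2.imwrite("pics/s7.png",cv2.resize(im,None,fx=3.3,fy=3.3))
```

```text
[ 0.54882284 -0.10687261  0.12779292] [[ 9.962e-01 -8.710e-02 -3.000e-04]
 [-8.710e-02 -9.962e-01  2.000e-04]
 [-3.000e-04 -2.000e-04 -1.000e+00]] [-0.55162268  0.49557659 -5.79256973] [-0.01094926  0.02380322  0.02881661]
```

View pics/w7.png

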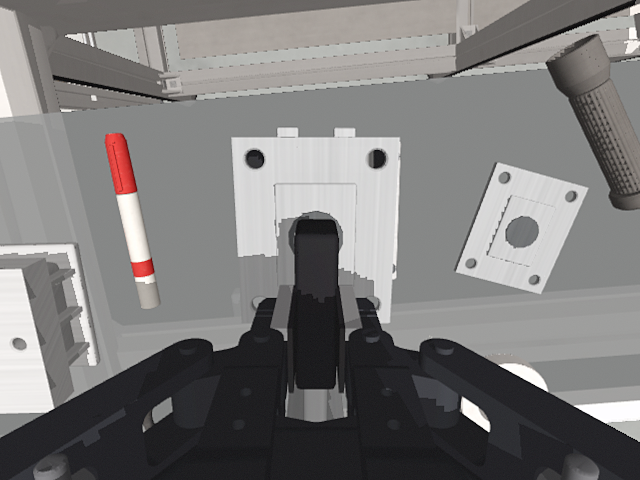

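View pics/s7.png

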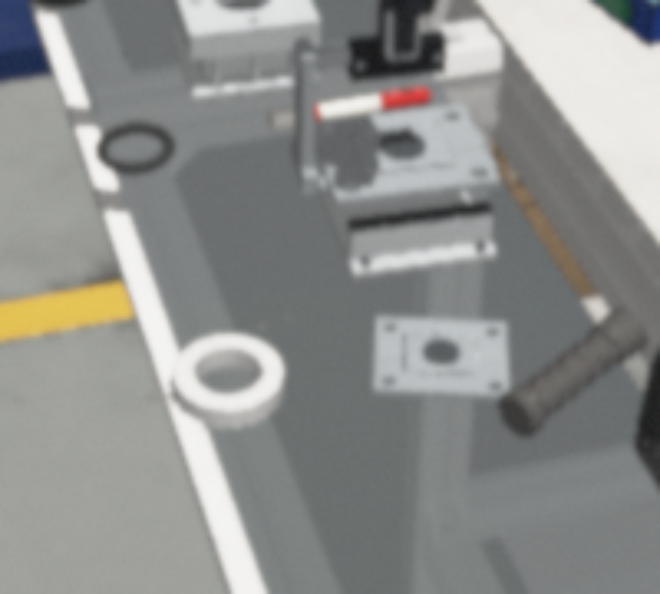

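The cover is lifted and level: load -3.4 N (about 0.35 kg), daylight above the rails. Raising it and carrying it towards the housing.

Request:
carry_out:
  rows: "0 0 .3 0 0 0;0 0 .6 0 0 0;0 0 .9 0 0 0;0 .2 1.1 0 0 0;0 .4 1.2 0 0 0;-.1 .6 1.2 0 0 0;-.2 .8 1.1 0 0 0;-.3 1 .9 0 0 0;-.4 1.2 .7 0 0 0;-.4 1.4 .4 0 0 0;-.4 1.6 .2 0 0 0;-.4 1.8 .1 0 0 0;-.4 2 0 0 0 0;-.4 2 0 0 0 0;-.4 2 0 0 0 0;-.4 2 0 0 0 0;-.4 2 0 0 0 0;-.4 1.8 0 0 0 0;-.4 1.6 0 0 0 0;-.4 1.4 0 0 0 0"

```text
clock: 17.77
position: [0.4946, 0.1321, 0.2149]
eef_rot: [0.0, 0.999, -0.043, -0.0]
force: [0.2, -0.2, -6.4]
opening: 0.16
```

Request:
carry_out:
  rows: "-.4 1.3 0 0 0 0;-.4 1.2 0 0 0 0;-.4 1 0 0 0 0;-.3 .8 0 0 0 0;-.3 .6 0 0 0 0;-.2 .4 0 0 0 0;-.1 .2 0 0 0 0;0 0 0 0 0 0;0 0 0 0 0 0;0 0 0 0 0 0"

```text
clock: 19.02
position: [0.4741, 0.1859, 0.215]
eef_rot: [-0.0, 0.999, -0.044, 0.0]
force: [1.1, 0.5, -5.9]
opening: 0.162
```

Run:
```python
from h import *
o=bot.get_obs(); cv2.imwrite("pics/w8.png",eyes.camera("wrist")); np.savez("o8.npz",**o);print(o["clock"],o["position"],Rq(o["eef_rot"]).as_matrix().round(4),o["force"],o["q"])
```

```text
19.025 [0.47408307 0.18592482 0.21496808] [[ 9.962e-01 -8.730e-02  1.000e-04]
 [-8.730e-02 -9.962e-01  0.000e+00]
 [ 1.000e-04 -0.000e+00 -1.000e+00]] [ 1.12021816  0.47924388 -5.8566638 ] [2.38028109e-01 2.31816286e-01 1.70728139e+00 2.97633655e-07
 1.20241744e+00 1.89626504e+00]
```

View pics/w8.png

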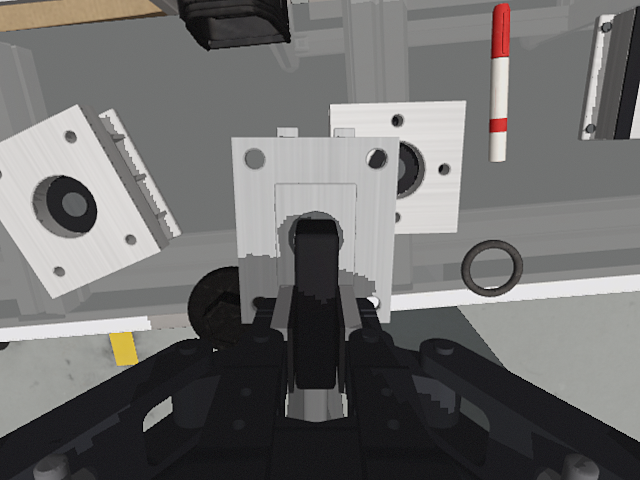

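Run:
```python
from h import *
im=cv2.imread("pics/w8.png"); cv2.imwrite("pics/w8c.png",cv2.resize(im[95:305,0:190],None,fx=2.85,fy=2.85,interpolation=0))
im=cv2.imread("pics/w8.png"); cv2.imwrite("pics/w8d.png",cv2.resize(im[120:330,220:410],None,fx=2.85,fy=2.85,interpolation=0))
```

```text
(no output)
```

View pics/w8c.png

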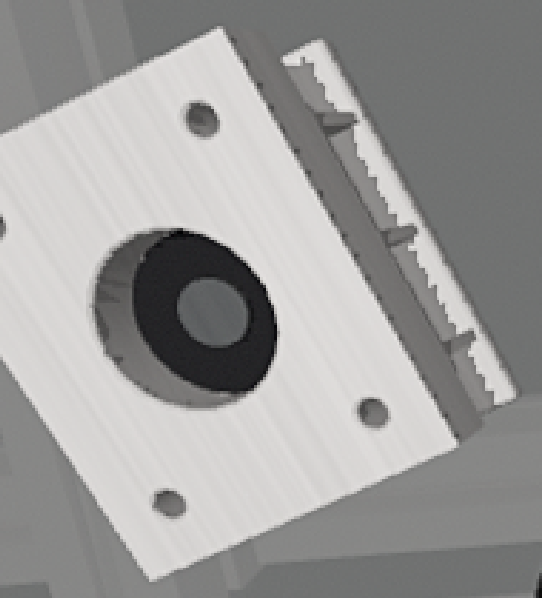

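View pics/w8d.png

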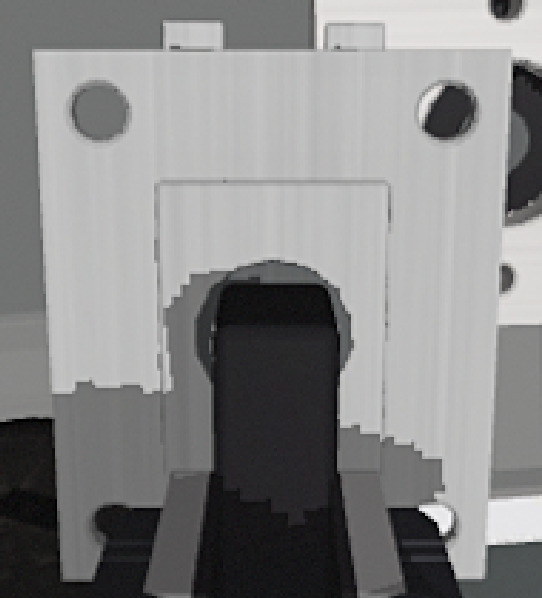

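```bash
cat > cov.py <<'E'
from h import *
m=eyes.camera_model("wrist");H=m["hand_eye"];TC=(np.array([m["fx"],m["fy"],m["cx"],m["cy"]]),H[:3,:3],H[:3,3])
def cover_tool(p1,p2,z=.0698):
    a,b=onz(TC,p1,z),onz(TC,p2,z); v=b-a; x=np.array([v[1],-v[0]])/np.hypot(v[0],v[1])
    c=((a+b)/2)[:2]-.044*x; return c,np.arctan2(x[1],x[0]),np.linalg.norm(v)
E
python3 - <<'E'
from cov import *
print(cover_tool((254.8,158.6),(376.5,158.3)))
for p in [(258.9,302.2),(372.9,302.6)]: print(onz(TC,p,.0698))
o=dict(np.load("o8.npz"));w=cam("wrist",o)
f=lambda p:onz(w,(p[0]/2.85-.35,p[1]/2.85+95-.35),.06)
A,B,C=f((204,118)),f((373,411)),f((170,504)); D=f((-3,224))
print(A,B,C,D); n=np.linalg.norm
print("AB",n(A-B),"BC",n(B-C),"AC",n(A-C),"centre AC",(A+C)/2,"BD",(B+D)/2)
for u in (A-B,D-C): print("ang AB",np.arctan2(u[1],u[0]))
for u in (C-B,D-A): print("ang BC",np.arctan2(u[1],u[0]))
E
```

```text
(array([ 0.00723126, -0.00013282]), np.float64(-0.003127827792959163), np.float64(0.06744103776514784))
[-0.035256   -0.03493125  0.0698    ]
[-0.03546365  0.03481575  0.0698    ]
[0.55150398 0.36424132 0.06      ] [0.46844979 0.33658092 0.06      ] [0.44599607 0.40100216 0.06      ] [0.52904854 0.42700831 0.06      ]
AB 0.08753912092477611 BC 0.06822217831629479 AC 0.11172859358383794 centre AC [0.49875003 0.38262174 0.06      ] BD [0.49874916 0.38179462 0.06      ]
ang AB 0.3214868937897065
ang AB 0.30345796144710085
ang BC 1.906174514223448
ang BC 1.914366475905465
```

Request:
carry_out:
  rows: ".1 .2 0 0 0 .01;.3 .4 0 0 0 .02;.5 .6 0 0 0 .03;.6 .8 0 0 0 .04;.7 1 0 0 0 .05;.7 1 0 0 0 .055;.7 1 0 0 0 .055;.6 1 0 0 0 .05;.5 .8 0 0 0 .04;.4 .6 0 0 0 .03;.3 .4 0 0 0 .02;.2 .2 0 0 0 .012;0 0 0 0 0 0;0 0 0 0 0 0;0 0 0 0 0 0"

```text
clock: 20.95
position: [0.5298, 0.2659, 0.215]
eef_rot: [0.0, 0.987, 0.162, -0.0]
force: [-0.2, -0.2, -6.7]
opening: 0.161
```

Run:
```python
from h import *
o=bot.get_obs(); im=eyes.camera("wrist");cv2.imwrite("pics/w9.png",im); np.savez("o9.npz",**o);print(o["clock"],o["position"],Rq(o["eef_rot"]).as_matrix().round(4))
cv2.imwrite("pics/w9c.png",cv2.resize(im[80:330,30:260],None,fx=2.4,fy=2.4,interpolation=0))
```

```text
20.95 [0.5298103  0.26585956 0.21497462] [[ 9.478e-01  3.188e-01 -2.000e-04]
 [ 3.188e-01 -9.478e-01 -0.000e+00]
 [-2.000e-04 -0.000e+00 -1.000e+00]]
```

View pics/w9.png

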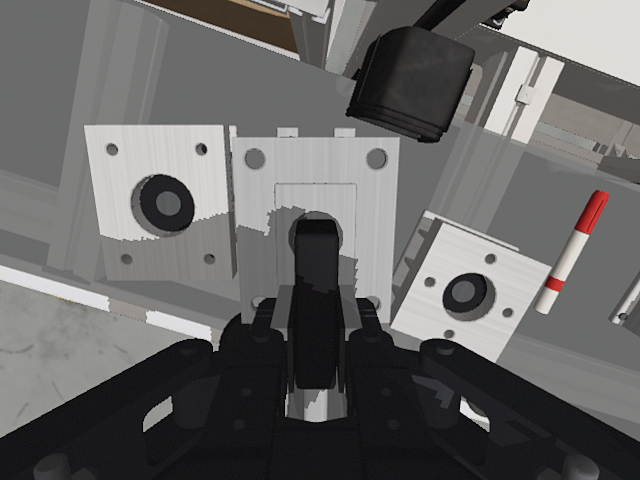

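View pics/w9c.png

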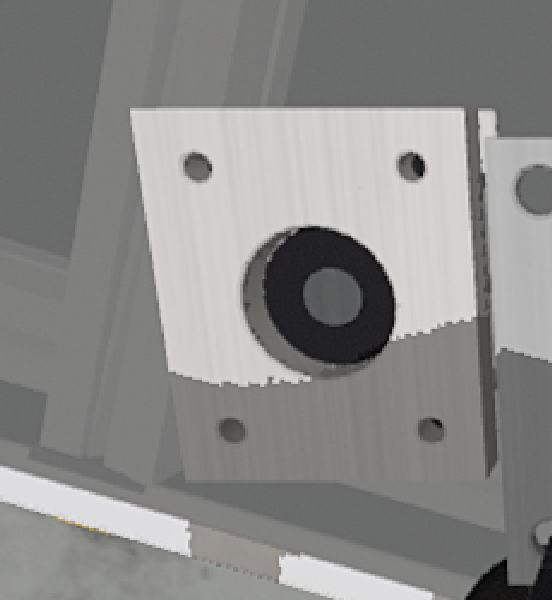

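Run:
```python
from cov import *
o=dict(np.load("o9.npz"));w=cam("wrist",o)
f=lambda p:onz(w,(p[0]/2.4+30-.3,p[1]/2.4+80-.3),.06)
px=[(198,167),(411,166),(431,429),(232,429)] # far-left(+x,+y), far-right(+x,-y), near-right, near-left
W=np.array([f(p)[:2] for p in px]); M=np.array([[44,34],[44,-34],[-44,-34],[-44,34]])/1000
c=W.mean(0); z=((M[:,0]-1j*M[:,1])*((W-c)@[1,1j])).sum(); yaw=np.angle(z)
print(W.round(4),"c",c,"yaw",yaw,"scale",abs(z)/(M**2).sum())
Rr=np.array([[np.cos(yaw),-np.sin(yaw)],[np.sin(yaw),np.cos(yaw)]]); print("res mm",((W-c-M@Rr.T)*1000).round(2))
cc,cy,_=cover_tool((254.8,158.6),(376.5,158.3)); T=Rq(o["eef_rot"]).as_matrix()
print("tool yaw",np.arctan2(T[1,0],T[0,0]))
turn=yaw-np.arctan2(T[1,0],T[0,0])+cy
Tn=Rq([1,0,0,0]).from_rotvec([0,0,turn]).as_matrix()@T
tcp=c-(Tn@[cc[0],cc[1],0])[:2]; print("turn",turn,"tcp target",tcp,"shift cm",(tcp-o["position"][:2])*100)
```

```text
[[0.5296 0.4291]
 [0.5515 0.3653]
 [0.4686 0.3372]
 [0.4469 0.4014]] c [0.49914388 0.38323366] yaw 0.32562670687971557 scale 0.9935083133371947
res mm [[-0.32 -0.46]
 [-0.23  0.17]
 [ 0.23  0.24]
 [ 0.32  0.05]]
tool yaw 0.3245157128561736
turn -0.0020168842508391073 tcp target [0.49223372 0.38089297] shift cm [-3.75765814 11.50334059]
```

Request:
carry_out:
  rows: "-.05 .15 0 0 0 0;-.1 .35 0 0 0 0;-.2 .55 0 0 0 0;-.25 .75 0 0 0 0;-.3 .9 0 0 0 0;-.35 1.1 0 0 0 0;-.4 1.2 0 0 0 0;-.4 1.3 0 0 0 0;-.4 1.2 0 0 0 0;-.35 1.1 0 0 0 0;-.3 .95 0 0 0 0;-.25 .75 0 0 0 0;-.2 .55 0 0 0 0;-.15 .4 0 0 0 0;-.1 .23 0 0 0 0;0 .1 0 0 0 0;0 0 0 0 0 0;0 0 0 0 0 0;0 0 0 0 0 0"

```text
clock: 23.38
position: [0.492, 0.3818, 0.215]
eef_rot: [-0.0, 0.987, 0.162, -0.0]
force: [0.3, -0.8, -4.8]
opening: 0.164
```

Request:
carry_out:
  rows: "0 0 -.2 0 0 0;0 0 -.4 0 0 0;0 0 -.6 0 0 0;0 0 -.7 0 0 0;0 0 -.7 0 0 0;0 0 -.6 0 0 0;0 0 -.5 0 0 0;0 0 -.4 0 0 0;0 0 -.3 0 0 0;0 0 -.2 0 0 0;0 0 -.1 0 0 0;0 0 0 0 0 0;0 0 0 0 0 0;0 0 0 0 0 0"

```text
clock: 25.12
position: [0.492, 0.3819, 0.1681]
eef_rot: [-0.0, 0.987, 0.162, 0.0]
force: [-0.8, -0.8, -5.9]
opening: 0.162
```

Run:
```python
from h import *
o=bot.get_obs(); im=eyes.camera("wrist");cv2.imwrite("pics/w10.png",im); np.savez("o10.npz",**o);print(o["clock"],o["position"],Rq(o["eef_rot"]).as_matrix().round(4),o["force"])
cv2.imwrite("pics/w10c.png",cv2.resize(im[115:325,210:420],None,fx=2.8,fy=2.8,interpolation=0))
im=eyes.camera("side")[130:250,220:380]; cv2.imwrite("pics/s10.png",cv2.resize(im,None,fx=5,fy=5,interpolation=2))
im=eyes.camera("scene")[150:250,220:340]; cv2.imwrite("pics/c10.png",cv2.resize(im,None,fx=6,fy=6,interpolation=2))
```

```text
25.125 [0.49202883 0.38193295 0.16808611] [[ 9.477e-01  3.192e-01  2.000e-04]
 [ 3.192e-01 -9.477e-01  2.000e-04]
 [ 2.000e-04 -1.000e-04 -1.000e+00]] [-0.79264789 -0.79421378 -5.89991702]
```

View pics/w10.png

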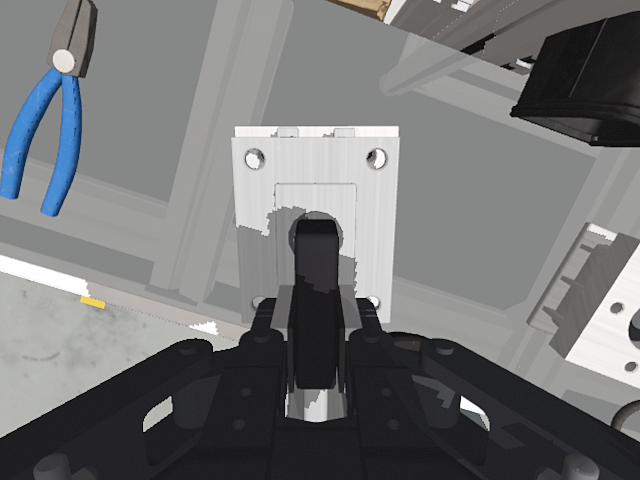

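View pics/w10c.png

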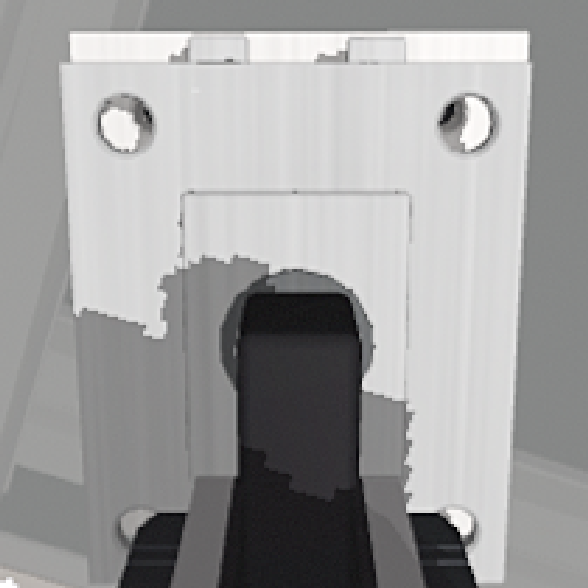

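View pics/s10.png

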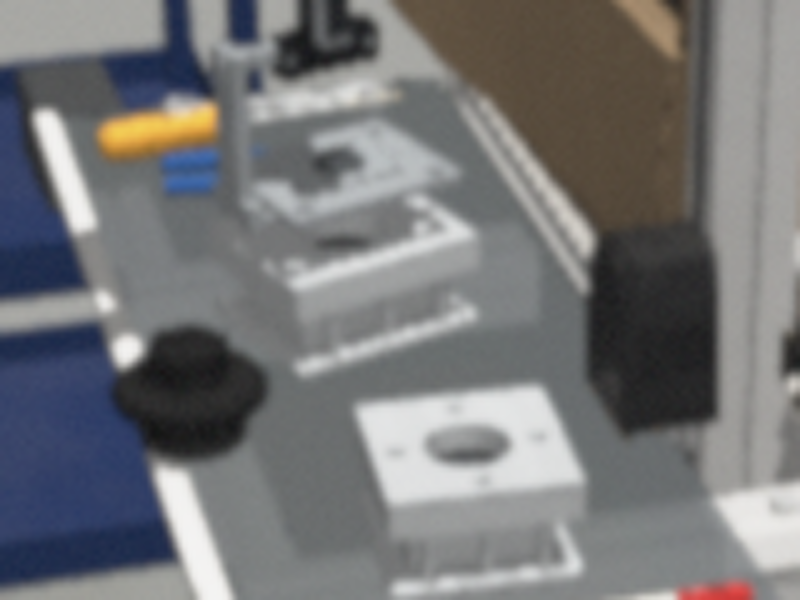

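View pics/c10.png

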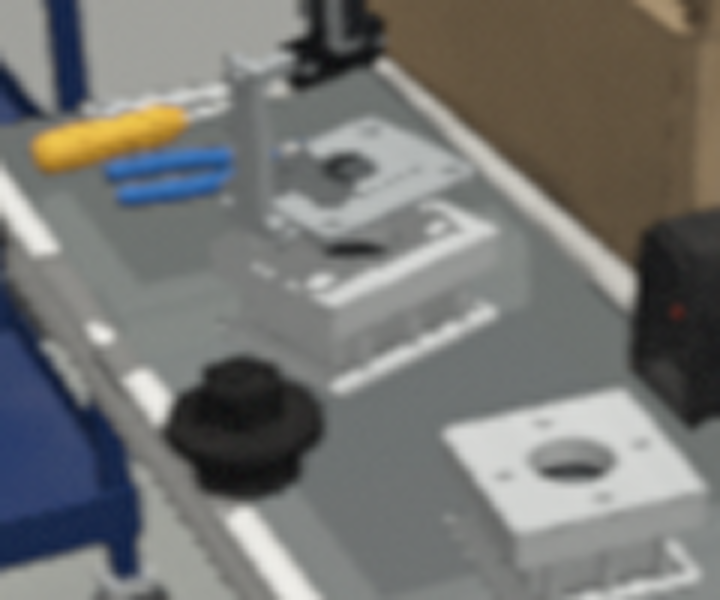

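The cover is over the rectangular housing. Through the front cover holes (w10 (255,159) and (377,159)) the threads show symmetrically at the inner sides. Next is the last 12 mm down.

Request:
carry_out:
  rows: "0 0 -.1 0 0 0;0 0 -.2 0 0 0;0 0 -.3 0 0 0;0 0 -.3 0 0 0;0 0 -.2 0 0 0;0 0 -.12 0 0 0;0 0 0 0 0 0;0 0 0 0 0 0;0 0 0 0 0 0;0 0 0 0 0 0"

```text
clock: 26.52
position: [0.492, 0.3819, 0.1559]
eef_rot: [-0.0, 0.987, 0.162, 0.0]
force: [0.1, 0.4, -5.3]
opening: 0.16
```

Run:
```python
from cov import *
o=bot.get_obs(); im=eyes.camera("wrist");cv2.imwrite("pics/w11.png",im); np.savez("o11.npz",**o);print(o["clock"],o["position"],Rq(o["eef_rot"]).as_matrix().round(4),o["force"])
a=cv2.resize(im[140:178,235:275],None,fx=10,fy=10,interpolation=2);b=cv2.resize(im[140:178,357:397],None,fx=10,fy=10,interpolation=2)
cv2.imwrite("pics/w11c.png",np.hstack([a,b]))
# predict threaded hole pixel from a perfectly aligned placement
c=np.array([.0072,-.0001])
for k in (1,.992):
  for zc,lab,r in [(.0698,'cover top',5.5),(.0758+.020,'thread',4.5)]:
    for sy in(-1,1): print(k,lab,proj(TC,[c[0]+.044,c[1]+sy*.034,zc]).round(1), r/1000*TC[0][0]/(zc+.155))
```

```text
26.525 [0.49202021 0.3819149  0.15586099] [[ 9.477e-01  3.191e-01  1.000e-04]
 [ 3.191e-01 -9.477e-01  2.000e-04]
 [ 2.000e-04 -1.000e-04 -1.000e+00]] [ 0.11833497  0.38563018 -5.25975676]
1 cover top [254.4 158.6] 9.765932193216837
1 cover top [377.1 158.7] 9.765932193216837
1 thread [260.7 155.5] 7.161966801985031
1 thread [370.9 155.6] 7.161966801985031
0.992 cover top [254.4 158.6] 9.765932193216837
0.992 cover top [377.1 158.7] 9.765932193216837
0.992 thread [260.7 155.5] 7.161966801985031
0.992 thread [370.9 155.6] 7.161966801985031
```

View pics/w11c.png

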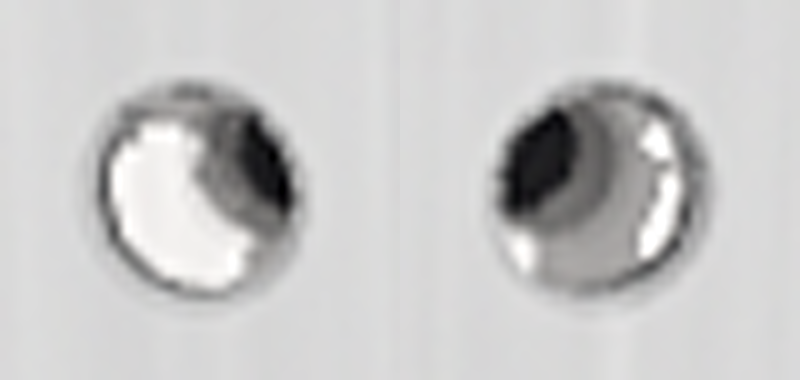

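View pics/w11.png

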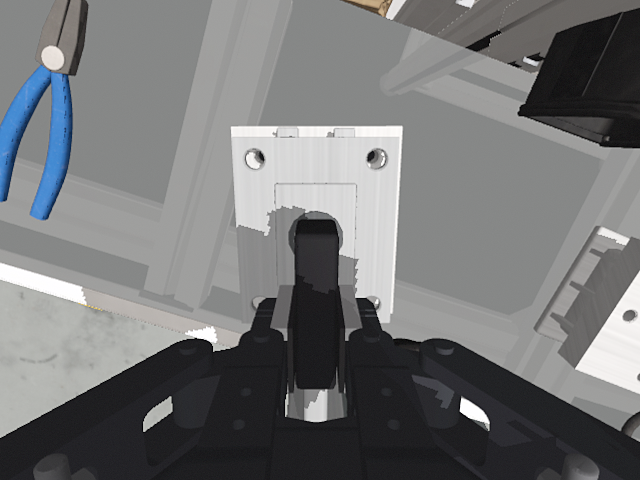

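Run:
```python
from cov import *
c=np.array([.0072,-.0001])
for x,y,z in [(.062,0,.0958),(.056,0,.0698),(.062,-.052,.0958),(.062,.052,.0958),(.056,-.046,.0698),(.056,.046,.0698)]: print(proj(TC,[c[0]+x,c[1]+y,z]).round(1))
im=cv2.imread("pics/w11.png");cv2.imwrite("pics/w11d.png",np.hstack([cv2.resize(im[115:150,222:262],None,fx=10,fy=10,interpolation=0),cv2.resize(im[115:150,370:410],None,fx=10,fy=10,interpolation=0)]))
for n,r in(("side",(130,250,220,380)),("scene",(150,250,220,340))):
    m=cv2.resize(eyes.camera(n)[r[0]:r[1],r[2]:r[3]],(400,300),interpolation=2); cv2.imwrite(f"pics/{n}11.png",m)
a=cv2.imread("pics/side11.png");b=cv2.imread("pics/scene11.png");cv2.imwrite("pics/x11.png",np.hstack([a,b]))
```

```text
[315.8 125.2]
[315.8 136.3]
[229.9 125.1]
[401.7 125.3]
[231.6 136.2]
[400.  136.3]
```

View pics/w11d.png

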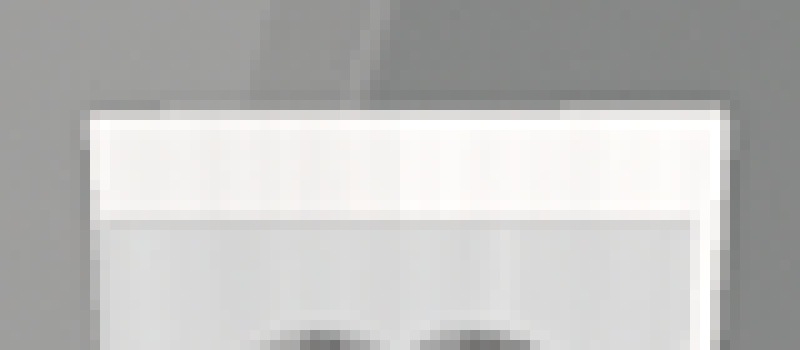

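View pics/x11.png

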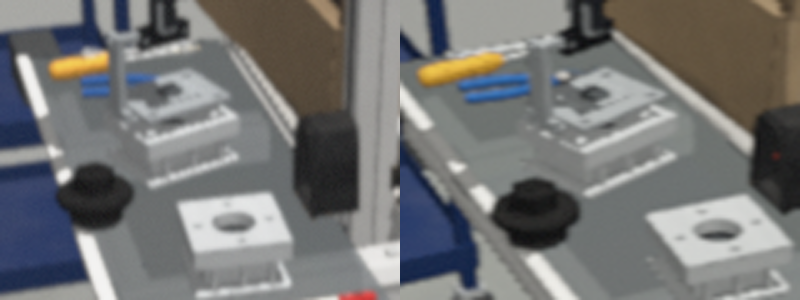

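Request:
carry_out:
  rows: ".01 -.03 0 0 0 .002;0 0 0 0 0 0;0 0 0 0 0 0;0 0 0 0 0 0;0 0 0 0 0 0;0 0 0 0 0 0;0 0 0 0 0 0;0 0 0 0 0 0"

```text
clock: 27.68
position: [0.4921, 0.3816, 0.1558]
eef_rot: [-0.0, 0.987, 0.163, -0.0]
force: [-1.0, -0.5, -5.9]
opening: 0.159
```

Run:
```python
from cov import *
o=bot.get_obs(); im=eyes.camera("wrist");print(o["clock"],o["position"],o["force"],np.abs(o["qd"]).max(),Rq(o["eef_rot"]).as_matrix()[:,2])
a=cv2.resize(im[140:178,235:275],None,fx=10,fy=10,interpolation=2);b=cv2.resize(im[140:178,357:397],None,fx=10,fy=10,interpolation=2)
cv2.imwrite("pics/w12c.png",np.hstack([a,b]))
```

```text
27.675 [0.4920782  0.38157244 0.15575118] [-0.9931068  -0.53783497 -5.93643104] 0.001311735525371572 [-2.76861036e-05  8.85686432e-05 -9.99999996e-01]
```

View pics/w12c.png

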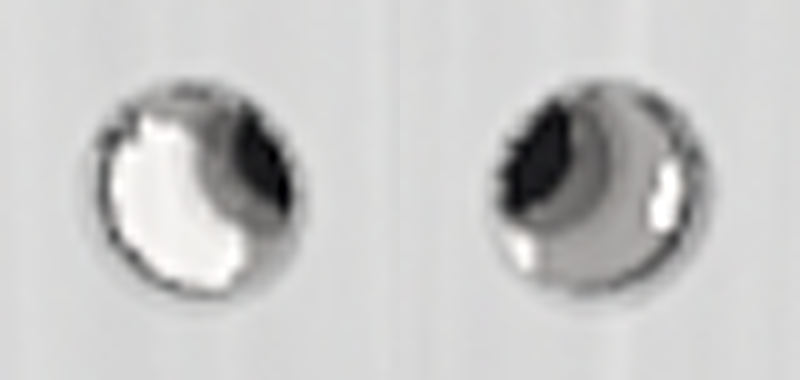

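The threads now show as mirror images in both front holes, in the expected places, and the arm is level and still. Handing in.

Run:
```python
from h import *
print(order.close_job())
```

```text
the job is handed in; nothing more can be done
None
```

The cover is on the fork, hovering over the matching rectangular housing, and I handed the job in at about 27.7 s of the 62 s allowed. I gripped the fork by its black bar at 60 N (you asked for 50 N). The prongs then went down the stand's channel and lifted the cover without the gripper touching it.

**Last checks:**
- **Height:** the cover's underside is about 20 mm above the housing's top face. This comes from the arm's own height reading, not from a picture.
- **Level and still:** tilt is below 0.0002 rad and the joints are practically at rest. The load on the wrist has been steady since the lift, with nothing touching the housing.
- **Alignment:** I estimate the holes are within about 0.5 mm. Through the two front cover holes the threads show symmetrically, within about 1 pixel of where they should be. The two rear holes were largely hidden by the gripper, so I judged those from the fitted housing position and its front edge.

**One disagreement:** hole distances measured with the wrist camera came out about 0.7% short, which fits its 2 mm calibration tolerance. I allowed for this with a shift of just under 1 mm before the descent, then a final 0.3 mm correction by sight.

In the pictures I took, the small things on the bench had not been moved.

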